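# Take a loading stack apart and put its parts away

## Robot

A 6-joint arm with a two-finger parallel gripper is mounted at the origin on a cart in front of the work surface, level with it; the furniture and walls round the work are solid. World frame = base frame: x ahead of the robot, y to its left, z up, the work surface at z = 0. Lengths are in m, angles in rad, forces in N, time in s.
With the tool pointing down it reaches from about 0.325 to 0.85 m from the base axis. Payload 4.4 kg.
Tool frame: the origin (TCP) lies between the finger pads; the fingertips stand 14 mm ahead of it and the grasp point (between the pads) lies 5 mm behind it (r.tip_reach is the distance from the TCP to the fingertips, in m); z points along the fingers, y is the line along which they close (so a half turn about z gives the same grasp; the last joint's range is limited). The gripper opens to 94 mm and grips with 3 to 60 N. Pads are 16 mm wide; open, the fingers measure 119 mm over their backs; the gripper's body (75 mm by 177 mm) begins 78 mm behind the grasp point.
Start: joints at [1.194, 0.207, 1.542, -0, 1.393, -0.15], TCP at [0.129, 0.56, 0.219] pointing down, gripper open.
Joint ranges: [-2.73, 2.73], [-0.86, 2.22], [0.23, 2.46], [-1.11, 4.25], [0.08, 2.63], [-2.82, 2.82]. Speed limits (rad/s): [2.79, 2.79, 3.14, 3.14, 3.14, 3.14].

## Interface

Orientations are given as a unit quaternion [w, x, y, z].
In Python, from rig import r gives the robot as it stands. The module is installed in compiled form; this text tells all that it offers.
- The arm moves only by the tool play_rows, never from a script. Its argument "motion" is a list of rows, each a list of 7 numbers: the turn, a rotation vector about the tool's x, y, z in degrees, then the shift along the tool's x, y, z in cm, then the opening, from -1 (shut) to 1 (fully open), so that 0 is half open. In form: [[wx, wy, wz, dx, dy, dz, fingers], ...]. A call has 1 to 12 rows; each row shifts and turns the commanded pose from where the row before left it, along the tool's axes as they then stand; what a row does not reach is not made up. A row lasts 1/8 s, in which the tool goes at most 62.5 mm and 10.7 degrees, less where a joint would pass 70% of its speed; a pose out of reach is approached as far as the arm can. A call is refused whole if a number of a shift passes 6.25 or a number of a turn 10.7, either way. A call with a gripper value outside its range is refused whole. The fingers move at their own pace and stop on an object; the grip force is fixed at half the most. Time passes only in rows, so rows that do not move let the fingers close. It gives the time, the measured TCP pose, the force, the opening and the grip force at its end, in the units of the state.
- r.state(): the state, without advancing time (a new reading comes with each control period).
- r.camera(name): name is "side" or "top"; returns a dict with "color" (400x640x3 uint8, red, green, blue), "vfov" (degrees; the focal length in pixels is half the picture's height over the tangent of half this angle, whatever the lens; pixels are square), "cx", "cy" (the principal point, pixels), "k1" (the pictures are not rectified: a ray, as slopes to the right and down, at radius r is drawn at 1 + k1 r^2 times it, then the intrinsics apply), "position" and "rotation" of the camera in the world. Camera axes: x right, y up, looking along -z (the intrinsics and any distortion apply to the point x, -y, -z); pixel columns grow to the right and rows downward; lengths in m; the calibration is good to about 2 mm. A picture is of the moment at which its call begins. There is no depth.
- r.close_job(): hands the job in; it is judged then, once.
Trained networks look in a picture, given as the dict that the camera call returned (one of the last four; its "shot" number tells which), for a name from the list of things; names that differ only in an ending like _2 or _b are one class to them, and where a whole thing is asked for, a point or a joint stands for the part that bears it (a point fixed in the world has none). Each returns a list of dicts, best first, with "score" (0 to 1); they miss things now and then, are a little off and sometimes report something else, mostly with a low value. They report only what shows in the picture. A call takes as long as a camera call. They do not tell look-alikes from the thing itself.
- r.trace(picture, target): "region" (400x640 bool, what is visible of it) and "rect" ([left, top, right, bottom] in pixels, round what is visible of it).
The state is a dict: "time_s": time; "q": joint angles; "joint_vel": joint speeds; "tau": joint torques, N m; "position": TCP position; "tool_rot": TCP orientation; "ft_force": force on the tool from outside, world axes, zero at the start; "moment": the same for the moment, N m; "width": finger opening in m; "grip_force": force on a finger pad.
Only numpy, scipy, OpenCV 4.12 (cv2) and the standard library are available. Lean on these libraries where they do the work, as an engineer would, in place of code of your own. Each camera call takes 0.05 s, during which the arm holds its last target. There are 200 camera calls.

## Task

The pressing test is over: take the loading stack apart from the top and set every part in its own place, without dropping anything. Stand the large brass weight upright in the large round wooden dish and the small weight upright in the small dish, lay the steel plate flat inside the steel tray, and lay the wooden block flat, lengthwise across the middle of the rack's two bars, with its length along the rack's length. Leave the stopwatch and the dropper bottle where they are.

Things in the scene. Friction and masses are not known exactly. Their poses are not given: they have to be found in the camera images.
- large_weight: The larger brass knob weight, 0.2 kg: body 30 mm diameter and 28 mm high, topped by a knob 16 mm in diameter up to 40 mm. Starts upright on the steel plate beside the small weight, on either end of it, centres 36 mm apart along the plate's x. Origin: centre of its underside, z up.
- small_weight: The smaller brass knob weight, 0.1 kg: body 24 mm diameter and 22 mm high, topped by a knob 12 mm in diameter up to 30 mm. Starts upright on the steel plate beside the large weight. Origin: centre of its underside, z up.
- load_plate: Flat bright steel plate 70 mm (its x) x 60 mm (its y) x 14 mm thick, 0.42 kg. Starts lying on the wooden block with its x along the block's length (within about 4 degrees), so that it overhangs the block by 14 mm on both long sides while 14 mm of the block shows at each end. Origin: centre of its underside, z up.
- wood_block: Plain wooden block 98 mm (its x) x 32 mm (its y) x 18 mm high, about 0.06 kg, lying on the bench at the bottom of the stack. Origin: centre of its underside, z up.
- large_dish: The larger of two shallow round wooden dishes, fixed to the bench: 68 mm outside diameter, 10 mm high, with a round well 46 mm in diameter whose floor is 5 mm above the bench. Place of the large weight. Origin: centre of its underside.
- small_dish: The smaller round wooden dish, fixed: 48 mm outside diameter, 10 mm high, with a round well 36 mm in diameter whose floor is 5 mm above the bench. Place of the small weight. Origin: centre of its underside.
- tray: Open pressed steel tray, fixed: 104 mm (its x) x 150 mm (its y), walls 2 mm thick and 22 mm high, floor 2 mm above the bench, so 100 x 146 mm inside. Place of the steel plate. Origin: centre of its underside.
- rack: Low drying rack, fixed: aluminium base 112 mm (its x) x 64 mm (its y) x 5 mm with two dark upright bars running along its y at x = -30 and +30 mm, each 12 mm wide and 60 mm long; their flat tops are 22 mm above the bench. Place of the wooden block, which lies across both bars with its length along the rack's x. Origin: centre of its underside.
- stopwatch: Black round stopwatch 62 x 68 x 20 mm lying loose on the bench; a bystander, to be left alone. Origin: centre of its underside.
- dropper_bottle: Small white dropper bottle with a red cap, 32 mm in diameter, 54 mm high, standing loose on the bench; a bystander, to be left alone. Origin: centre of its underside.
Not all that is in view belongs to the job. What is shaped like the small_dish but blue or orange is not meant.

How it is judged:
At the end, for the whole second after the job is handed in: Each weight upright on the floor of its own dish (within 11 mm of centre), the plate flat on the tray floor, the block flat on both bars (centre within 15 mm, length within 0.25 rad of the rack's x); heights within 3 mm, tilts under 0.1 rad; all released and at rest (horizontal distance between large_weight and large_dish below 0.011 m and z of large_weight in the frame of large_dish between 0.002 and 0.008 m and linear speed of each of large_weight, small_weight, load_plate, wood_block below 0.02 m/s and angle between each of large_weight, small_weight, load_plate, wood_block's own z axis and vertical below 0.1 rad and horizontal distance between small_weight and small_dish below 0.011 m and z of small_weight in the frame of small_dish between 0.002 and 0.008 m and horizontal distance between load_plate and tray below 0.052 m and z of load_plate in the frame of tray between -0.001 and 0.005 m and horizontal distance between wood_block and rack below 0.015 m and angle between the x axis of wood_block and the x axis of rack, either way round below 0.25 rad and z of wood_block in the frame of rack between 0.019 and 0.025 m); the robot touches nothing.
It fails at once if the stopwatch was moved more than 25 mm (distance of stopwatch from where it was at the start of the episode above 0.025 m).
It fails at once if the dropper bottle was moved more than 25 mm or knocked over (distance of dropper_bottle from where it was at the start of the episode above 0.025 m or angle between dropper_bottle's own z axis and vertical above 0.6 rad).
It fails at once if a part of the stack was dropped (let go and falling faster than 0.6 m/s, a fall of some 18 mm) ((contact force between the fingers and large_weight below 0.01 N and linear speed of large_weight above 0.6 m/s) or (contact force between the fingers and small_weight below 0.01 N and linear speed of small_weight above 0.6 m/s) or (contact force between the fingers and load_plate below 0.01 N and linear speed of load_plate above 0.6 m/s) or (contact force between the fingers and wood_block below 0.01 N and linear speed of wood_block above 0.6 m/s)).
It also fails if it takes over 128 s, if anything falls off the work surface, if the arm or the gripper's body presses on something with over 40 N, if the wrist force passes 120 N, or if a joint passes its speed limit or range.

## Working session

There is one attempt and no reset: what is moved stays moved. The work goes in short steps, Python scripts to look and compute and a tool call to move; the robot and the scene stay as the last step left them, time stands still between calls to the robot, and variables do not carry over. Pictures are saved under pics/ and viewed, at most 14 in all, crops included, and the job is handed in when it is done.

Besides the shell and the picture viewer there is one more tool, called after ">>>" as name(argument=value, ...) on one line, values as JSON. play_rows: Moves the arm, as the interface text tells. Its arguments: {"type":"object","properties":{"motion":{"type":"array","items":{"type":"array","items":{"type":"number"}}}},"required":["motion"]}

```bash
mkdir -p pics
cat > h.py <<'E'
import numpy as np, cv2
from rig import r
def snap(n,f=None):
    p=r.camera(n)
    if f: cv2.imwrite('pics/'+f,p['color'][:,:,::-1])
    return p
def K(p):
    h=p['color'].shape[0]; f=h/2/np.tan(np.radians(p['vfov'])/2)
    return np.array([[f,0,p['cx']],[0,f,p['cy']],[0,0,1.]]),np.array([p['k1'],0,0,0.])
def R(p):
    a=np.array(p['rotation'],float)
    if a.shape==(4,):
        from scipy.spatial.transform import Rotation as Ro
        a=Ro.from_quat(a[[1,2,3,0]]).as_matrix()
    return a
def world(p,uv,z):
    k,d=K(p); s=cv2.undistortPointsIter(np.array(uv,float).reshape(-1,1,2),k,d,None,None,(3,50,1e-9)).reshape(-1,2)
    D=np.c_[s[:,0],-s[:,1],-np.ones(len(s))]@R(p).T; c=np.array(p['position'])
    return c+D*((z-c[2])/D[:,2])[:,None]
def pix(p,X):
    k,d=K(p); X=np.atleast_2d(X).astype(float)
    Q=(X-np.array(p['position']))@R(p)*[1,-1,-1]
    return cv2.projectPoints(Q,np.zeros(3),np.zeros(3),k,d)[0].reshape(-1,2)
E
cat > a.py <<'E'
from h import *
print(r.state())
for n in ('top','side'):
    p=snap(n,n+'0.png'); print(n,p['vfov'],p['cx'],p['cy'],p['k1'],p['position'],p['rotation'])
    for t in 'large_weight small_weight load_plate wood_block large_dish small_dish tray rack stopwatch dropper_bottle'.split():
        for o in r.trace(p,t)[:3]:
            ys,xs=np.nonzero(o['region']); m=cv2.minAreaRect(np.c_[xs,ys].astype(np.float32))
            print(t,round(o['score'],2),np.round(o['rect']),[np.round(v,1) for v in m], np.round([xs.mean(),ys.mean()],1), world(p,[m[0]],0.0)[0,:2].round(3))
E
python3 a.py
```

```text
{'time_s': 0.0, 'q': array([ 1.19351316e+00,  2.07411593e-01,  1.54294099e+00, -1.18145523e-05,
        1.39348360e+00, -1.50501470e-01]), 'joint_vel': array([-0.00140669, -0.00035684, -0.00198084, -0.0005004 , -0.00135125,
       -0.00064661]), 'tau': array([-8.14717005e-04, -3.70882952e+01, -2.81417710e+01,  6.99069095e-02,
        3.62885941e-02, -1.78155660e-04]), 'position': array([0.12901335, 0.55954964, 0.21830169]), 'tool_rot': array([-2.86989086e-04,  1.13146903e-01,  9.93577637e-01, -1.08444829e-03]), 'ft_force': array([ 0.16950839,  0.21422346, -0.38739549]), 'moment': array([ 0.01070958, -0.01147118,  0.02357008]), 'grip_force': 0.0, 'width': 0.09393916050944663}
top 54.70824211726382 320.18965494730514 205.5424881472839 -0.057363793625036213 [ 4.94565556e-01 -1.81401196e-06  1.14228545e+00] [-0.70314299 -0.02080018  0.00210287  0.71074106]
load_plate 0.85 [219. 219. 241. 246.] [array([228. , 232.5]), array([25., 20.]), np.float64(90.0)] [228.6 233. ] [0.454 0.306]
wood_block 0.42 [222. 217. 236. 252.] [array([229.5, 232.5]), array([33., 11.]), np.float64(90.0)] [229.5 23
[... 2157 characters left out ...]
, array([17.7, 16.3]), np.float64(45.0)] [354.7 252. ] [0.439 0.08 ]
small_dish 0.61 [329. 276. 354. 293.] [array([341.5, 284.5]), array([19., 21.]), np.float64(90.0)] [341.8 284.8] [0.42 0.18]
tray 0.73 [276. 179. 326. 224.] [array([300.9, 200.9]), array([43.5, 43.5]), np.float64(10.3)] [301.8 201.2] [ 0.652 -0.014]
rack 0.71 [365. 156. 406. 178.] [array([386.7, 166. ]), array([39.1, 17.8]), np.float64(19.0)] [386.7 167.3] [ 0.513 -0.282]
stopwatch 0.64 [250. 239. 281. 261.] [array([265. , 249.5]), array([23., 26.]), np.float64(90.0)] [265.4 249.5] [0.63  0.181]
dropper_bottle 0.71 [338. 154. 347. 174.] [array([341., 163.]), array([18., 10.]), np.float64(90.0)] [341.  163.5] [ 0.641 -0.226]
```

Run:
```python
import cv2,numpy as np
a=cv2.imread('pics/top0.png')[135:265,200:450]; cv2.imwrite('pics/t1.png',cv2.resize(a,None,fx=3.2,fy=3.2,interpolation=3))
a=cv2.imread('pics/side0.png')[140:340,230:430]; cv2.imwrite('pics/s1.png',cv2.resize(a,None,fx=3,fy=3,interpolation=3))
```

```text
(no output)
```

View pics/t1.png

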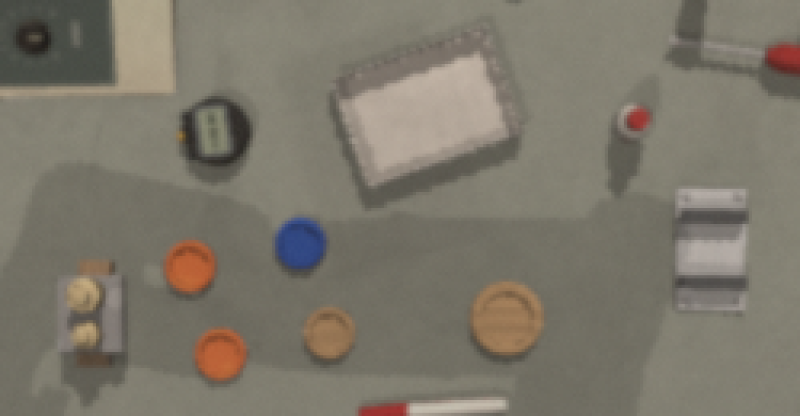

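View pics/s1.png

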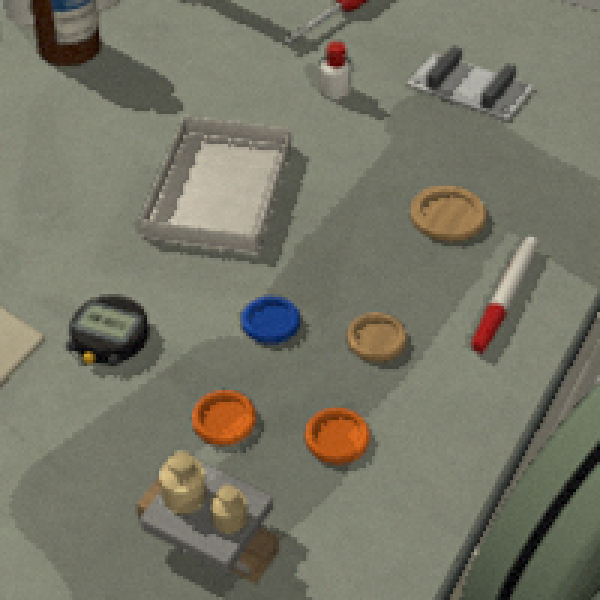

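The top picture shows the stack at left (large weight toward +x at crop (85,293), small at (85,333)). The wooden small dish is at (329,333), the large dish at (507,318), the tray at (428,117) and the rack at (711,248). Next I fit models to both views.

```bash
cat > fit.py <<'E'
from h import *
from scipy.optimize import minimize
def hulls(parts,x,y,a):
    out=[]
    for P in parts:
        P=np.array(P,float); c,s=np.cos(a),np.sin(a)
        out.append(np.c_[x+c*P[:,0]-s*P[:,1], y+s*P[:,0]+c*P[:,1], P[:,2]])
    return out
def cyl(d,z0,z1,n=28):
    t=np.arange(n)*2*np.pi/n
    return [[d/2*np.cos(u),d/2*np.sin(u),z] for z in(z0,z1) for u in t]
def box(lx,ly,z0,z1,cx=0,cy=0): return [[cx+sx*lx/2,cy+sy*ly/2,z] for z in(z0,z1) for sx in(-1,1) for sy in(-1,1)]
S=8
def rend(p,parts,v,win):
    l,t,w,h=win; im=np.zeros((h*S,w*S),np.uint8)
    for P in hulls(parts,*v):
        q=(pix(p,P)-[l,t]+.5)*S-.5
        cv2.fillConvexPoly(im,cv2.convexHull(np.round(q*16).astype(np.int32)),255,cv2.LINE_8,4)
    return cv2.resize(im,(w,h),interpolation=cv2.INTER_AREA)/255.
def feat(p,kind):
    c=p['color'].astype(float)
    if kind=='sat': return c[...,0]-c[...,2]
    return c.mean(2)
def fit(views,parts,v0,kind,yaw=False,pad=6):
    obs=[]
    for p in views:
        q=np.vstack([pix(p,P) for P in hulls(parts,*v0)]); l,t=np.floor(q.min(0)-pad).astype(int); R_,b=np.ceil(q.max(0)+pad).astype(int)
        win=(l,t,R_-l,b-t); f=kind(p) if callable(kind) else feat(p,kind)
        obs.append((p,win,f[t:b,l:R_]))
    def cost(d):
        v=[v0[0]+d[0]*.01,v0[1]+d[1]*.01,v0[2]+(d[2]*.1 if yaw else 0)]
        return -sum(np.corrcoef(rend(p,parts,v,w).ravel(),f.ravel())[0,1] for p,w,f in obs)/len(obs)
    n=3 if yaw else 2
    m=minimize(cost,np.zeros(n),method='Nelder-Mead',options=dict(initial_simplex=np.vstack([np.zeros(n),np.eye(n)*.6]),xatol=.01,fatol=1e-5))
    d=m.x; return np.round([v0[0]+d[0]*.01,v0[1]+d[1]*.01,v0[2]+(d[2]*.1 if yaw else 0)],4),round(-m.fun,3)
E
cat > b.py <<'E'
from fit import *
V={'top':snap('top'),'side':snap('side')}
def reg(t):
    def f(p):
        return max(r.trace(p,t),key=lambda o:o['score'])['region'].astype(float)
    return f
T=[[V['top']],[V['side']],[V['top'],V['side']]]
for nm,parts,v0,k,yw in [
 ('ldish',[cyl(.068,0,.01)],(.447,-.082,0),'sat',0),
 ('sdish',[cyl(.048,0,.01)],(.435,.081,0),'sat',0),
 ('lw',[cyl(.03,.032,.060),cyl(.016,.06,.072)],(.468,.29,0),'sat',0),
 ('sw',[cyl(.024,.032,.054),cyl(.012,.054,.062)],(.434,.29,0),'sat',0),
 ('plate',[box(.07,.06,.018,.032)],(.452,.29,0),reg('load_plate'),1),
 ('tray',[box(.104,.15,0,.022)],(.645,-.012,.3),reg('tray'),1),
 ('rack',[box(.112,.064,0,.005)],(.51,-.275,0),'gray',1),
 ('rackreg',[box(.112,.064,0,.005)]+[box(.012,.06,.005,.022,sx) for sx in(-.03,.03)],(.51,-.275,0),reg('rack'),1)]:
    print(nm,*[fit(t,parts,v0,k,yw) for t in T])
E
python3 b.py
```

```text
ldish (array([ 0.4478, -0.0797,  0.    ]), np.float64(0.986)) (array([ 0.448, -0.08 ,  0.   ]), np.float64(0.934)) (array([ 0.4477, -0.0796,  0.    ]), np.float64(0.96))
sdish (array([0.4355, 0.0829, 0.    ]), np.float64(0.983)) (array([0.4364, 0.0825, 0.    ]), np.float64(0.925)) (array([0.4357, 0.083 , 0.    ]), np.float64(0.953))
lw (array([0.4734, 0.2995, 0.    ]), np.float64(0.655)) (array([0.474 , 0.2985, 0.    ]), np.float64(0.162)) (array([0.4738, 0.2987, 0.    ]), np.float64(0.407))
sw (array([0.4366, 0.2992, 0.    ]), np.float64(0.723)) (array([0.4374, 0.2983, 0.    ]), np.float64(0.811)) (array([0.4369, 0.2987, 0.    ]), np.float64(0.765))
plate (array([0.4526, 0.2985, 0.0113]), np.float64(0.654)) (array([ 0.456 ,  0.2979, -0.006 ]), np.float64(0.691)) (array([0.4537, 0.2984, 0.0014]), np.float64(0.664))
tray (array([ 0.645, -0.012,  0.3  ]), np.float64(nan)) (array([ 0.6427, -0.0092,  0.3314]), np.float64(0.989)) (array([ 0.645, -0.012,  0.3  ]), np.float64(nan))
rack (array([ 0.5086, -0.2819,  0.0232]), np.float64(0.221)) (array([ 0.5107, -0.2723, -0.0248]), np.float64(-0.101)) (array([ 0.5098, -0.2727, -0.0102]), np.float64(0.053))
rackreg (array([ 0.5066, -0.2677, -0.0158]), np.float64(0.988)) (array([ 0.5092, -0.2683, -0.0468]), np.float64(0.962)) (array([ 0.5075, -0.2679, -0.021 ]), np.float64(0.968))
  c /= stddev[:, None]
  c /= stddev[None, :]
```

>>> play_rows(motion=[[0, 0, -6.5, 0, 0, 0, 1], [0, 0, -6.5, 0, 0, 0, 1], [0, 0, 0, -4.3, -3.25, 0, 1], [0, 0, 0, -4.3, -3.25, 0, 1], [0, 0, 0, -4.3, -3.25, 0, 1], [0, 0, 0, -4.3, -3.25, 0, 1], [0, 0, 0, -4.3, -3.25, 0, 1], [0, 0, 0, -4.3, -3.25, 0, 1], [0, 0, 0, -4.3, -3.25, 0, 1], [0, 0, 0, -4.3, -3.25, 0, 1], [0, 0, 0, 0, 0, 0, 1]])

```text
time_s: 3.18
position: [0.4761, 0.2979, 0.2194]
tool_rot: [0.0, 0.003, 1.0, -0.0]
ft_force: [0.0, -0.4, 0.2]
width: 0.0939
grip_force: 0.0
```

>>> play_rows(motion=[[0, 0, 0, 0.2, 0.1, 4, 1], [0, 0, 0, 0, 0, 4, 1], [0, 0, 0, 0, 0, 4, 1], [0, 0, 0, 0, 0, 3, 1], [0, 0, 0, 0, 0, 1.4, 1], [0, 0, 0, 0, 0, 0, 1], [0, 0, 0, 0, 0, 0, 1]])

```text
time_s: 4.05
position: [0.4724, 0.3021, 0.057]
tool_rot: [0.001, -0.0, 1.0, 0.001]
ft_force: [-0.7, -0.5, 0.4]
width: 0.0941
grip_force: 0.0
```

Run:
```python
from h import *
s=r.state();print(s['position'],s['ft_force'])
p=snap('side');a=p['color'][250:350,230:350,::-1];b=snap('top');c=b['color'][180:280,170:290,::-1]
cv2.imwrite('pics/g1.png',cv2.resize(np.hstack([a,c]),None,fx=3.3,fy=3.3,interpolation=3))
```

```text
[0.47237464 0.30213217 0.05699172] [-0.6768621  -0.53779346  0.35110293]
```

View pics/g1.png

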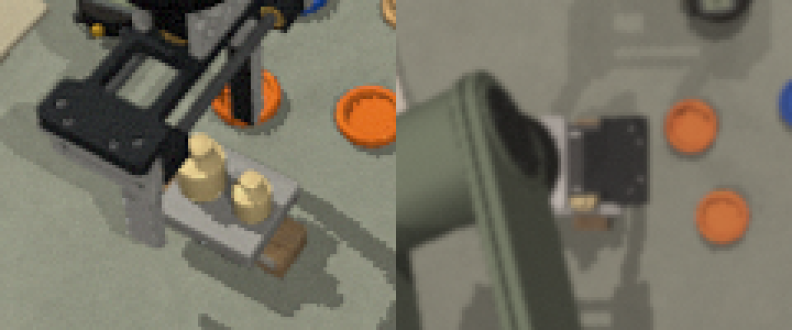

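The side view shows the fingers straddling the large weight at about (200,165) of the crop. I'll close on it.

>>> play_rows(motion=[[0, 0, 0, 0, -0.2, 0.1, 1], [0, 0, 0, 0, 0, 0, 0], [0, 0, 0, 0, 0, 0, -1], [0, 0, 0, 0, 0, 0, -1], [0, 0, 0, 0, 0, 0, -1], [0, 0, 0, 0, 0, 0, -1], [0, 0, 0, 0, 0, 0, -1], [0, 0, 0, 0, 0, 0, -1]])

```text
time_s: 5.15
position: [0.4713, 0.2992, 0.0545]
tool_rot: [-0.0, -0.0, 1.0, -0.0]
ft_force: [-1.2, -1.0, 0.4]
width: 0.0285
grip_force: 30.0
```

>>> play_rows(motion=[[0, 0, 0, 0, 0, -1, -1], [0, 0, 0, 0, 0, -3, -1], [0, 0, 0, 0, 0, -4, -1], [0, 0, 0, 0, 0, -2, -1], [0, 0, 0, 0, 0, 0, -1]])

```text
time_s: 5.78
position: [0.4728, 0.3, 0.1569]
tool_rot: [0.002, -0.0, 1.0, 0.001]
ft_force: [-0.5, -0.6, -1.9]
width: 0.0288
grip_force: 30.0
```

>>> play_rows(motion=[[0, 0, 0, 0.2, -2.0, 0, -1], [0, 0, 0, 0.3, -4.2, 0, -1], [0, 0, 0, 0.3, -4.2, 0, -1], [0, 0, 0, 0.3, -4.2, 0, -1], [0, 0, 0, 0.3, -4.2, 0, -1], [0, 0, 0, 0.3, -4.2, 0, -1], [0, 0, 0, 0.3, -4.2, 0, -1], [0, 0, 0, 0.3, -4.2, 0, -1], [0, 0, 0, 0.2, -4.2, 0, -1], [0, 0, 0, 0.1, -2.3, 0, -1], [0, 0, 0, 0, 0, 0, -1], [0, 0, 0, 0, 0, 0, -1]])

```text
time_s: 7.28
position: [0.4441, -0.0792, 0.1533]
tool_rot: [-0.001, 0.0, 1.0, 0.001]
ft_force: [-0.1, -0.1, -1.9]
width: 0.0286
grip_force: 30.0
```

>>> play_rows(motion=[[0, 0, 0, 0, 0, 4, -1], [0, 0, 0, 0, 0, 4, -1], [0, 0, 0, 0, 0, 2.5, -1], [0, 0, 0, 0, 0, 0, -1]])

```text
time_s: 7.78
position: [0.4427, -0.0777, 0.0472]
tool_rot: [-0.003, -0.001, 1.0, 0.001]
ft_force: [-0.4, 0.0, -2.3]
width: 0.0287
grip_force: 30.0
```

```bash
cat > c.py <<'E'
from fit import *
import sys
# usage: c.py L|S base_z x y file
k,z,x,y,fn=sys.argv[1],*map(float,sys.argv[2:5]),sys.argv[5]
parts={'L':[cyl(.03,z,z+.028),cyl(.016,z+.028,z+.04)],'S':[cyl(.024,z,z+.022),cyl(.012,z+.022,z+.03)]}[k]
p=snap('side'); st=r.state(); print(st['position'],st['ft_force'])
q=pix(p,[x,y,z])[0].astype(int); l,t=q[0]-50,q[1]-50
print(fit([p],parts,(x,y,0),'sat'))
cv2.imwrite('pics/'+fn,cv2.resize(p['color'][t:t+100,l:l+100,::-1],None,fx=5,fy=5,interpolation=3))
E
python3 c.py L .025 .447 -.08 g2.png
```

```text
[ 0.44436474 -0.07850909  0.04875109] [-0.4529842  -0.35100318 -1.48464174]
(array([ 0.4164, -0.0402,  0.    ]), np.float64(0.515))
```

View pics/g2.png

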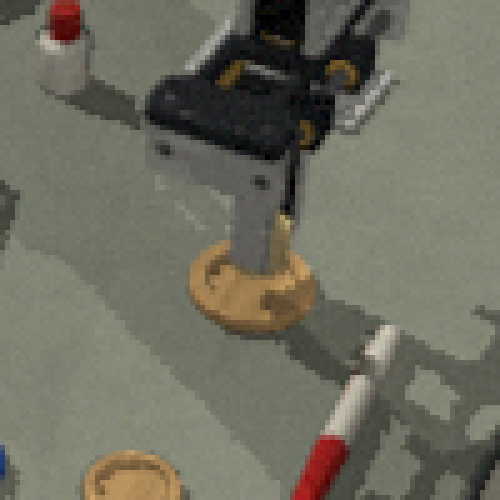

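The finger hides the weight, but it hangs over the dish at about (270,280). I'll lower it gently and watch the force.

>>> play_rows(motion=[[0, 0, 0, 0, -0.1, 0.8, -1], [0, 0, 0, 0, 0, 0.7, -1], [0, 0, 0, 0, 0, 0.2, -1], [0, 0, 0, 0, 0, 0.1, -1], [0, 0, 0, 0, 0, 0, -1]])

```text
time_s: 8.45
position: [0.4455, -0.0808, 0.0316]
tool_rot: [0.0, -0.0, 1.0, -0.0]
ft_force: [0.0, 0.0, -2.0]
width: 0.0287
grip_force: 30.0
```

>>> play_rows(motion=[[0, 0, 0, 0, 0, 0.1, -1], [0, 0, 0, 0, 0, 0.1, -1], [0, 0, 0, 0, 0, 0.1, -1], [0, 0, 0, 0, 0, 0, -1]])

```text
time_s: 8.95
position: [0.4453, -0.0807, 0.0283]
tool_rot: [-0.0, -0.0, 1.0, 0.0]
ft_force: [0.3, -0.5, -0.8]
width: 0.0288
grip_force: 30.0
```

>>> play_rows(motion=[[0, 0, 0, 0, 0, 0.1, -1], [0, 0, 0, 0, 0, 0, -1], [0, 0, 0, 0, 0, 0, -0.1], [0, 0, 0, 0, 0, 0, 0.1], [0, 0, 0, 0, 0, 0, 0.1], [0, 0, 0, 0, 0, 0, 0.1], [0, 0, 0, 0, 0, -2, 0.1], [0, 0, 0, 0, 0, -4, 0.3], [0, 0, 0, 0, 0, -4, 0.3], [0, 0, 0, 0, 0, -2, 0.3]])

```text
time_s: 10.2
position: [0.4467, -0.0812, 0.15]
tool_rot: [0.002, -0.0, 1.0, -0.001]
ft_force: [-0.1, -0.1, -0.4]
width: 0.0613
grip_force: 0.0
```

>>> play_rows(motion=[[0, 0, 0, 0, 2, 0, 0.3], [0, 0, 0, 0.1, 4.2, 0, 0.3], [0, 0, 0, 0.1, 4.2, 0, 0.3], [0, 0, 0, 0.1, 4.2, 0, 0.3], [0, 0, 0, 0.1, 4.2, 0, 0.3], [0, 0, 0, 0.1, 4.2, 0, 0.3], [0, 0, 0, 0.1, 4.2, 0, 0.3], [0, 0, 0, 0.1, 4.2, 0, 0.3], [0, 0, 0, 0.1, 4.2, 0, 0.3], [0, 0, 0, 0.1, 2.4, 0, 0.3], [0, 0, 0, 0, 0, 0, 0.3], [0, 0, 0, 0, 0, 0, 0.3]])

```text
time_s: 11.7
position: [0.4361, 0.2986, 0.1472]
tool_rot: [-0.0, -0.0, 1.0, -0.0]
ft_force: [0.4, -1.2, 0.5]
width: 0.0612
grip_force: 0.0
```

```bash
cat > d.py <<'E'
from fit import *
V=[snap('top'),snap('side')]
L=[cyl(.03,.005,.033),cyl(.016,.033,.045)]
S=[cyl(.024,.032,.054),cyl(.012,.054,.062)]
g=lambda p:feat(p,'gray')
for q in V:print('L',fit([q],L,(.447,-.08,0),g,pad=0))
print('S',fit([V[1]],S,(.437,.2986,0),'sat'))
q=pix(V[1],[.447,-.08,.02])[0].astype(int);q2=pix(V[1],[.437,.2986,.04])[0].astype(int)
c=[V[1]['color'][a[1]-30:a[1]+30,a[0]-30:a[0]+30,::-1] for a in(q,q2)]
cv2.imwrite('pics/g3.png',cv2.resize(np.hstack(c),None,fx=6,fy=6,interpolation=3))
s=r.state();print(s['position'])
E
python3 d.py
```

```text
L (array([ 0.4538, -0.0861,  0.    ]), np.float64(0.765))
L (array([ 0.4621, -0.1068,  0.    ]), np.float64(0.642))
S (array([0.4374, 0.2986, 0.    ]), np.float64(0.867))
[0.43634366 0.29826237 0.14733445]
```

View pics/g3.png

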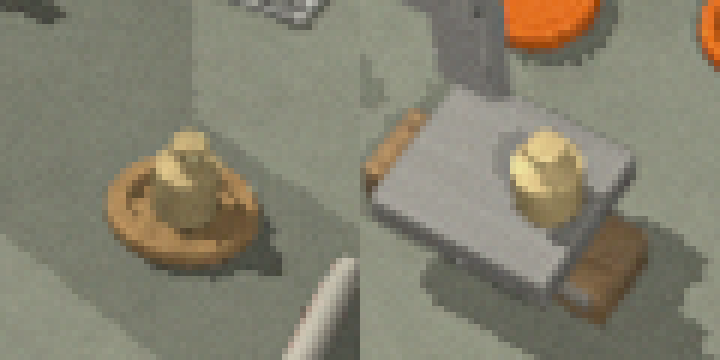

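The large weight stands centred in its dish, and the small weight is still at (545,175), undisturbed. I'll go down to it.

>>> play_rows(motion=[[0, 0, 0, 0, 0, 4, 0.3], [0, 0, 0, 0, 0, 4, 0.3], [0, 0, 0, 0, 0, 1.3, 0.3], [0, 0, 0, 0, 0, 0, 0.3], [0, 0, 0, 0, 0, 0, -0.3], [0, 0, 0, 0, 0, 0, -1], [0, 0, 0, 0, 0, 0, -1], [0, 0, 0, 0, 0, 0, -1], [0, 0, 0, 0, 0, 0, -1], [0, 0, 0, 0, 0, 0, -1]])

```text
time_s: 13.05
position: [0.4366, 0.2994, 0.0549]
tool_rot: [0.0, -0.0, 1.0, 0.0]
ft_force: [-0.3, -0.8, 3.7]
width: 0.0219
grip_force: 30.0
```

>>> play_rows(motion=[[0, 0, 0, 0, 0, -1, -1], [0, 0, 0, 0, 0, -3, -1], [0, 0, 0, 0, 0, -2, -1], [0, 0, 0, 0, -2, 0, -1], [0, 0, 0, 0, -4.4, 0, -1], [0, 0, 0, 0, -4.4, 0, -1], [0, 0, 0, 0, -4.4, 0, -1], [0, 0, 0, 0.1, -4.4, 0, -1], [0, 0, 0, 0, -2, 0, -1], [0, 0, 0, 0, 0, 0, -1], [0, 0, 0, 0, 0, 0, -1]])

```text
time_s: 14.42
position: [0.4346, 0.0833, 0.1138]
tool_rot: [-0.001, 0.0, 1.0, 0.0]
ft_force: [0.7, 0.6, -1.1]
width: 0.0217
grip_force: 30.0
```

>>> play_rows(motion=[[0, 0, 0, -0.1, 0, 3, -1], [0, 0, 0, 0, 0, 3, -1], [0, 0, 0, 0, 0, 1.5, -1], [0, 0, 0, 0, 0, 0.6, -1], [0, 0, 0, 0, 0, 0.2, -1], [0, 0, 0, 0, 0, 0, -1], [0, 0, 0, 0, 0, 0, -1]])

```text
time_s: 15.3
position: [0.4372, 0.0833, 0.0322]
tool_rot: [0.001, -0.0, 1.0, -0.0]
ft_force: [-0.6, -0.7, -0.8]
width: 0.0218
grip_force: 30.0
```

>>> play_rows(motion=[[0, 0, 0, 0, 0, 0.1, -1], [0, 0, 0, 0, 0, 0.1, -1], [0, 0, 0, 0, 0, 0.1, -1], [0, 0, 0, 0, 0, 0.1, -1], [0, 0, 0, 0, 0, 0, -1]])

```text
time_s: 15.92
position: [0.4364, 0.0833, 0.0278]
tool_rot: [-0.0, -0.0, 1.0, -0.0]
ft_force: [-2.2, 0.1, 4.0]
width: 0.0221
grip_force: 30.0
```

Contact at 4 N. I'll release and retreat back toward the plate.

>>> play_rows(motion=[[0, 0, 0, 0, 0, 0, -0.1], [0, 0, 0, 0, 0, 0, 0.1], [0, 0, 0, 0, 0, 0, 0.1], [0, 0, 0, 0, 0, 0, 0.1], [0, 0, 0, 0, 0, -2, 0.1], [0, 0, 0, 0, 0, -4, 0.3], [0, 0, 0, 0, 0, -4, 0.5], [0, 0, 0, 0, 0, 0, 0.5]])

```text
time_s: 16.92
position: [0.4395, 0.0833, 0.1308]
tool_rot: [0.004, -0.0, 1.0, -0.0]
ft_force: [0.4, 0.1, 0.6]
width: 0.0703
grip_force: 0.0
```

>>> play_rows(motion=[[0, 0, 0, -0.1, 2, 0, 1], [0, 0, 0, -0.2, 4.2, 0, 1], [0, 0, 0, -0.3, 4.2, 0, 1], [0, 0, 0, -0.4, 4.2, 0, 1], [0, 0, 0, -0.4, 4.2, 0, 1], [0, 0, 0, -0.4, 2.5, 0, 1], [0, 0, 0, 0, 0, 0, 1], [0, 0, 0, 0, 0, 0, 1]])

```text
time_s: 17.92
position: [0.4534, 0.2953, 0.1262]
tool_rot: [-0.001, -0.0, 1.0, -0.001]
ft_force: [-0.1, -0.3, -0.0]
width: 0.0938
grip_force: 0.0
```

```bash
cat > e.py <<'E'
from fit import *
V=[snap('top'),snap('side')]
def reg(t): return lambda p:max(r.trace(p,t),key=lambda o:o['score'])['region'].astype(float)
print('plate side',fit([V[1]],[box(.07,.06,.018,.032)],(.454,.2985,0),reg('load_plate'),True))
print('tray top',fit([V[0]],[box(.104,.15,0,.022)],(.643,-.01,.33),reg('tray'),True))
print('rack',[fit([v],[box(.112,.064,0,.005)]+[box(.012,.06,.005,.022,sx) for sx in(-.03,.03)],(.5075,-.268,-.02),reg('rack'),True) for v in V])
c=[]
for a in ([.436,.083,.02],[.45,.2986,.04]):
    q=pix(V[1],a)[0].astype(int); c.append(V[1]['color'][q[1]-30:q[1]+30,q[0]-30:q[0]+30,::-1])
cv2.imwrite('pics/g4.png',cv2.resize(np.hstack(c),None,fx=6,fy=6,interpolation=3))
s=r.state();print(s['position'])
E
python3 e.py
```

```text
plate side (array([0.4564, 0.2968, 0.0008]), np.float64(0.945))
tray top (array([ 0.642 , -0.009 ,  0.3345]), np.float64(0.987))
rack [(array([ 0.5084, -0.2678, -0.0289]), np.float64(0.98)), (array([ 0.5103, -0.2687, -0.0093]), np.float64(0.934))]
[0.45442647 0.29558129 0.12751586]
```

View pics/g4.png

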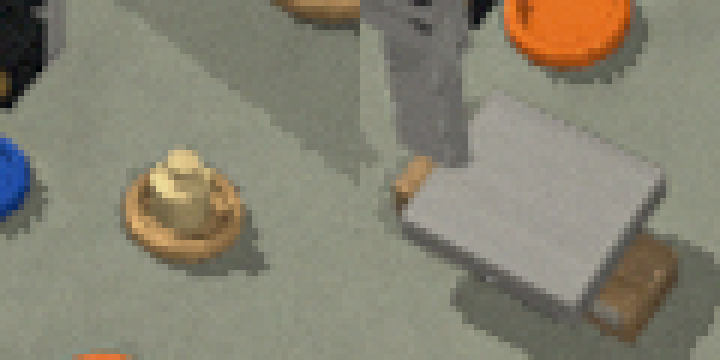

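The small weight stands in its dish, and the plate is clear at about (535,205). Now for the plate.

>>> play_rows(motion=[[0, 0, 0, -0.1, 0.2, 3, 1], [0, 0, 0, 0, 0, 4, 1], [0, 0, 0, 0, 0, 2.2, 1], [0, 0, 0, 0, 0, 0, 1], [0, 0, 0, 0, 0, 0, 1]])

```text
time_s: 18.85
position: [0.4563, 0.2986, 0.0366]
tool_rot: [0.001, 0.0, 1.0, 0.0]
ft_force: [0.7, -0.7, -0.6]
width: 0.0941
grip_force: 0.0
```

>>> play_rows(motion=[[0, 0, 0, 0, -0.1, 0.2, 1], [0, 0, 0, 0, 0, 0, 0.5], [0, 0, 0, 0, 0, 0, 0.3], [0, 0, 0, 0, 0, 0, 0], [0, 0, 0, 0, 0, 0, -1], [0, 0, 0, 0, 0, 0, -1], [0, 0, 0, 0, 0, 0, -1], [0, 0, 0, 0, 0, 0, -1]])

```text
time_s: 19.85
position: [0.4555, 0.2978, 0.0336]
tool_rot: [0.0, 0.0, 1.0, 0.0]
ft_force: [0.5, 2.0, 0.0]
width: 0.0598
grip_force: 30.0
```

>>> play_rows(motion=[[0, 0, 0, 0, 0, -0.5, -1], [0, 0, 0, 0, 0, -1.5, -1], [0, 0, 0, 0, 0, -3, -1], [0, 0, 0, 0, 0, -3, -1], [0, 0, 0, 0, 0, -1, -1], [0, 0, 0, 0, 0, 0, -1]])

```text
time_s: 20.6
position: [0.4556, 0.2972, 0.124]
tool_rot: [0.001, -0.0, 1.0, 0.0]
ft_force: [-0.3, 0.1, -4.8]
width: 0.0593
grip_force: 30.0
```

>>> play_rows(motion=[[0, 0, 0, -1, -1.7, 0, -1], [0, 0, 0, -2, -3.5, 0, -1], [0, 0, 0, -2.5, -4, 0, -1], [0, 0, 0, -2.5, -4, 0, -1], [0, 0, 0, -2.5, -4, 0, -1], [0, 0, 0, -2.5, -4, 0, -1], [0, 0, 0, -2.5, -4, 0, -1], [0, 0, 0, -2, -3.5, 0, -1], [0, 0, 0, -1.1, -2, 0, -1], [0, 0, 0, 0, 0, 0, -1], [0, 0, 0, 0, 0, 0, -1]])

```text
time_s: 21.98
position: [0.6402, -0.0086, 0.1226]
tool_rot: [-0.001, -0.0, 1.0, 0.001]
ft_force: [-0.1, -0.0, -4.7]
width: 0.0595
grip_force: 30.0
```

>>> play_rows(motion=[[0, 0, -3, 0, 0, 0, -1], [0, 0, -4, 0, 0, 0, -1], [0, 0, -4, 0, 0, 0, -1], [0, 0, -4, 0, 0, 0, -1], [0, 0, -4, 0, 0, 0, -1], [0, 0, 0, 0, 0, 0, -1], [0, 0, 0, 0, 0, 0, -1]])

```text
time_s: 22.85
position: [0.6409, -0.0086, 0.1234]
tool_rot: [-0.0, -0.165, 0.986, 0.0]
ft_force: [0.2, 0.4, -3.4]
width: 0.0596
grip_force: 30.0
```

>>> play_rows(motion=[[0, 0, 0, 0, 0, 3, -1], [0, 0, 0, 0, 0, 4, -1], [0, 0, 0, 0, 0, 2, -1], [0, 0, 0, 0, 0, 0.8, -1], [0, 0, 0, 0, 0, 0.3, -1], [0, 0, 0, 0, 0, 0, -1], [0, 0, 0, 0, 0, 0, -1]])

```text
time_s: 23.72
position: [0.6425, -0.0098, 0.0239]
tool_rot: [0.001, -0.165, 0.986, -0.0]
ft_force: [0.5, 0.9, -4.5]
width: 0.0595
grip_force: 30.0
```

>>> play_rows(motion=[[0, 0, 0, 0, 0, 0.2, -1], [0, 0, 0, 0, 0, 0.1, -1], [0, 0, 0, 0, 0, 0.1, -1], [0, 0, 0, 0, 0, 0.1, -1], [0, 0, 0, 0, 0, 0, -1]])

```text
time_s: 24.35
position: [0.6414, -0.0096, 0.0175]
tool_rot: [0.0, -0.165, 0.986, 0.0]
ft_force: [-0.4, -0.4, -4.0]
width: 0.0595
grip_force: 30.0
```

>>> play_rows(motion=[[0, 0, 0, 0, 0, 0.1, -1], [0, 0, 0, 0, 0, 0, -1]])

```text
time_s: 24.6
position: [0.6414, -0.0097, 0.0174]
tool_rot: [-0.0, -0.165, 0.986, -0.0]
ft_force: [-3.7, 0.3, 3.8]
width: 0.0597
grip_force: 30.0
```

>>> play_rows(motion=[[0, 0, 0, 0, 0, 0, 0.4], [0, 0, 0, 0, 0, 0, 0.5], [0, 0, 0, 0, 0, 0, 0.6], [0, 0, 0, 0, 0, 0, 0.6], [0, 0, 0, 0, 0, -1, 0.6], [0, 0, 0, 0, 0, -3, 0.6], [0, 0, 0, 0, 0, -4, 0.6], [0, 0, 0, 0, 0, -3, 0.6], [0, 0, 4, 0, 0, 0, 0.6], [0, 0, 8, 0, 0, 0, 0.6], [0, 0, 7, 0, 0, 0, 0.6], [0, 0, 0, 0, 0, 0, 0.6]])

```text
time_s: 26.1
position: [0.6416, -0.0097, 0.1272]
tool_rot: [0.0, -0.001, 1.0, -0.0]
ft_force: [0.1, 0.2, -0.4]
width: 0.0752
grip_force: 0.0
```

>>> play_rows(motion=[[0, 0, 0, 1.1, 2, 0, 0.6], [0, 0, 0, 2, 3.5, 0, 0.6], [0, 0, 0, 2.5, 4, 0, 0.6], [0, 0, 0, 2.5, 4, 0, 0.6], [0, 0, 0, 2.5, 4, 0, 0.6], [0, 0, 0, 2.5, 4, 0, 0.6], [0, 0, 0, 2.5, 4, 0, 0.6], [0, 0, 0, 2, 3.5, 0, 0.6], [0, 0, 0, 1, 1.7, 0, 0.6], [0, 0, 0, 0, 0, 0, 0.6], [0, 0, 0, 0, 0, 0, 0.6]])

```text
time_s: 27.48
position: [0.4558, 0.2966, 0.1265]
tool_rot: [0.0, 0.0, 1.0, -0.0]
ft_force: [0.1, -0.1, -0.4]
width: 0.0751
grip_force: 0.0
```

```bash
cat > f.py <<'E'
from fit import *
V=[snap('top'),snap('side')]
print('block side',fit([V[1]],[box(.098,.032,0,.018)],(.4555,.2975,0),'sat',True))
c=[]
for a in ([.642,-.009,.02],[.455,.2986,.02]):
    q=pix(V[1],a)[0].astype(int); c.append(V[1]['color'][q[1]-36:q[1]+36,q[0]-36:q[0]+36,::-1])
cv2.imwrite('pics/g5.png',cv2.resize(np.hstack(c),None,fx=5.5,fy=5.5,interpolation=3))
s=r.state();print(s['position'])
E
python3 f.py
```

```text
block side (array([ 0.4567,  0.2986, -0.0268]), np.float64(0.88))
[0.45610931 0.2962471  0.12644691]
```

View pics/g5.png

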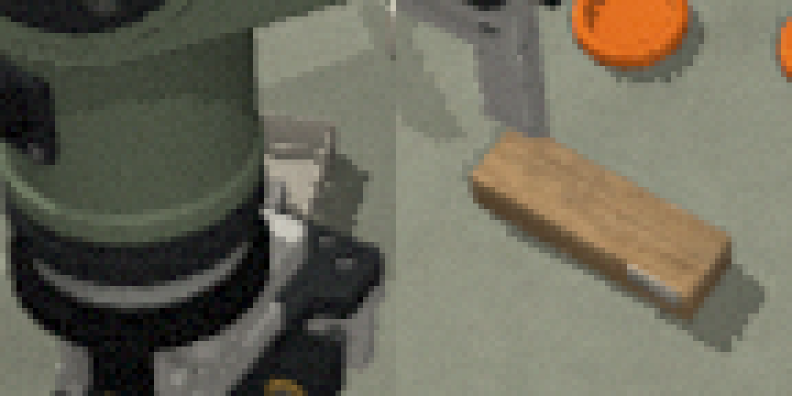

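The block lies free and slightly turned (-1.5°), and the arm hides the tray. I'll pick up the block.

>>> play_rows(motion=[[0, 0, 1.5, -0.05, 0.2, 3, 0.6], [0, 0, 0, 0, 0, 4, 0.6], [0, 0, 0, 0, 0, 2.5, 0.6], [0, 0, 0, 0, 0, 0.9, 0.6], [0, 0, 0, 0, 0, 0, 0.6], [0, 0, 0, 0, 0, 0, 0.6]])

```text
time_s: 28.32
position: [0.4572, 0.2996, 0.0238]
tool_rot: [0.001, 0.013, 1.0, 0.001]
ft_force: [-0.7, -0.9, 0.3]
width: 0.0748
grip_force: 0.0
```

>>> play_rows(motion=[[0, 0, 0, 0, -0.1, 0.4, 0.4], [0, 0, 0, 0, 0, 0.1, 0.1], [0, 0, 0, 0, 0, 0, -1], [0, 0, 0, 0, 0, 0, -1], [0, 0, 0, 0, 0, 0, -1], [0, 0, 0, 0, 0, 0, -1], [0, 0, 0, 0, 0, 0, -1]])

```text
time_s: 29.2
position: [0.4559, 0.2984, 0.0175]
tool_rot: [0.0, 0.013, 1.0, 0.0]
ft_force: [-0.2, -0.5, 0.5]
width: 0.0296
grip_force: 30.0
```

>>> play_rows(motion=[[0, 0, 0, 0, 0, -1, -1], [0, 0, 0, 0, 0, -3, -1], [0, 0, 0, 0, 0, -4, -1], [0, 0, 0, 0, 0, -2, -1], [0, 0, 0, -0.2, -2, 0, -1], [0, 0, 0, -0.5, -4, 0, -1], [0, 0, 0, -0.5, -4.5, 0, -1], [0, 0, 0, -0.5, -4.5, 0, -1], [0, 0, 0, -0.5, -4.5, 0, -1], [0, 0, 0, -0.5, -4.5, 0, -1], [0, 0, 0, -0.5, -4.5, 0, -1], [0, 0, 0, -0.5, -4.5, 0, -1]])

```text
time_s: 30.7
position: [0.4823, -0.0348, 0.1161]
tool_rot: [-0.001, 0.013, 1.0, 0.0]
ft_force: [0.3, -0.1, -0.8]
width: 0.0298
grip_force: 30.0
```

>>> play_rows(motion=[[0, 0, 0, -0.5, -4.5, 0, -1], [0, 0, 0, -0.5, -4.5, 0, -1], [0, 0, 0, -0.5, -4.5, 0, -1], [0, 0, 0, -0.5, -4.5, 0, -1], [0, 0, 0, -0.5, -3.5, 0, -1], [0, 0, 0, -0.5, -1.9, 0, -1], [0, 0, 0, 0, 0, 0, -1], [0, 0, 0, 0, 0, 0, -1], [0, 0, 0, 0, 0, 0, -1]])

```text
time_s: 31.82
position: [0.5078, -0.2657, 0.1172]
tool_rot: [-0.0, 0.012, 1.0, 0.0]
ft_force: [0.5, 0.1, -0.2]
width: 0.0298
grip_force: 30.0
```

```bash
cat > g.py <<'E'
from fit import *
s=r.state();print(s['position'],s['q'])
V=[snap('top'),snap('side')]
z=.1075-.0175
print([fit([v],[box(.098,.032,z,z+.018)],(.509,-.268,-.026),'sat',True) for v in V])
c=[]
for v,a in ((V[1],[.509,-.268,.05]),(V[1],[.642,-.009,.02]),(V[0],[.509,-.268,.05])):
    q=pix(v,a)[0].astype(int); c.append(v['color'][q[1]-36:q[1]+36,q[0]-36:q[0]+36,::-1])
cv2.imwrite('pics/g6.png',cv2.resize(np.hstack(c),(792,264),interpolation=3))
E
python3 g.py
```

```text
[ 0.50784946 -0.26574918  0.11723858] [-6.33163243e-01  3.06150098e-01  1.64178278e+00  1.87205232e-04
  1.19462896e+00 -2.17957825e+00]
[(array([ 0.595 , -0.2721, -0.0085]), np.float64(0.613)), (array([ 0.5141, -0.2811, -0.024 ]), np.float64(0.687))]
```

View pics/g6.png

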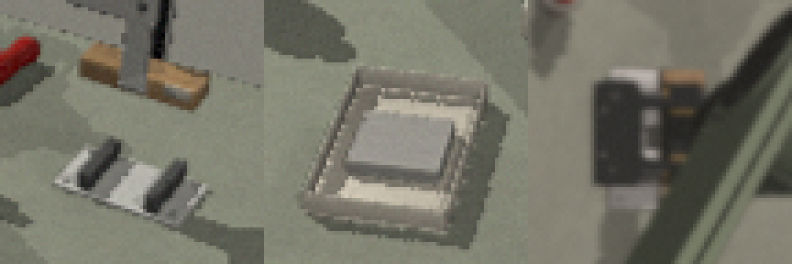

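The plate lies flat in the tray, and the block is held level above the rack. I'll lower it.

>>> play_rows(motion=[[0, 0, 0, -0.1, -0.2, 3, -1], [0, 0, 0, 0, 0, 2.5, -1], [0, 0, 0, 0, 0, 1.2, -1], [0, 0, 0, 0, 0, 0.5, -1], [0, 0, 0, 0, 0, 0.2, -1], [0, 0, 0, 0, 0, 0, -1], [0, 0, 0, 0, 0, 0, -1]])

```text
time_s: 32.8
position: [0.5096, -0.2697, 0.0442]
tool_rot: [0.001, 0.013, 1.0, -0.0]
ft_force: [0.3, -0.0, -0.6]
width: 0.0295
grip_force: 30.0
```

>>> play_rows(motion=[[0, 0, 0, 0, 0, 0.1, -1], [0, 0, 0, 0, 0, 0.1, -1], [0, 0, 0, 0, 0, 0.1, -1], [0, 0, 0, 0, 0, 0.1, -1], [0, 0, 0, 0, 0, 0, -1]])

```text
time_s: 33.42
position: [0.509, -0.2693, 0.0395]
tool_rot: [-0.0, 0.013, 1.0, 0.0]
ft_force: [-0.8, 0.9, 1.0]
width: 0.0299
grip_force: 30.0
```

Run:
```python
from fit import *
s=r.state();print(s['position'],s['ft_force'])
v=snap('side')
print(fit([v],[box(.098,.032,.022,.04)],(.509,-.268,-.026),'sat',True))
q=pix(v,[.509,-.268,.03])[0].astype(int)
cv2.imwrite('pics/g7.png',cv2.resize(v['color'][q[1]-30:q[1]+30,q[0]-36:q[0]+36,::-1],None,fx=7,fy=7,interpolation=3))
```

```text
[ 0.50900251 -0.26926147  0.03951463] [-0.782233    0.92954289  0.98414746]
(array([ 0.5098, -0.2706, -0.0299]), np.float64(0.713))
```

View pics/g7.png

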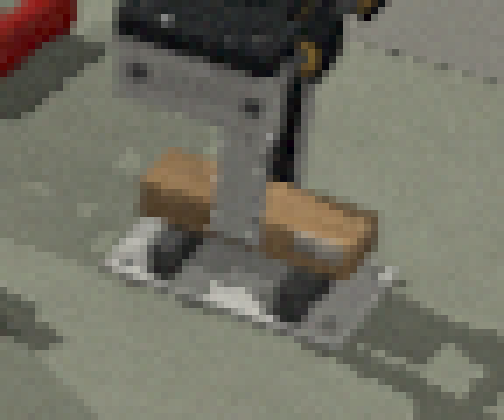

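The block rests across both bars, spanning about (140,190) to (375,245), with contact at the expected height. I'll release it and lift away.

>>> play_rows(motion=[[0, 0, 0, 0, 0, 0.05, -1], [0, 0, 0, 0, 0, 0, -0.1], [0, 0, 0, 0, 0, 0, 0.1], [0, 0, 0, 0, 0, 0, 0.2], [0, 0, 0, 0, 0, 0, 0.2], [0, 0, 0, 0, 0, -1, 0.2], [0, 0, 0, 0, 0, -3, 0.2], [0, 0, 0, 0, 0, -5, 0.2], [0, 0, 0, 0, 0, -5, 0.2], [0, 0, 0, 0, 0, -3, 0.2], [0, 0, 0, 0, 0, 0, 0.2], [0, 0, 0, 0, 0, 0, 0.2]])

```text
time_s: 34.98
position: [0.5083, -0.2687, 0.2077]
tool_rot: [-0.001, 0.013, 1.0, 0.001]
ft_force: [-0.1, 0.1, -0.4]
width: 0.0562
grip_force: 0.0
```

Run:
```python
from fit import *
s=r.state();print(s['position'],s['ft_force'],s['width'])
v=snap('side')
print(fit([v],[box(.098,.032,.022,.04)],(.509,-.268,-.026),'sat',True))
cv2.imwrite('pics/g8.png',cv2.resize(v['color'][140:300,240:430,::-1],None,fx=3.7,fy=3.7,interpolation=3))
```

```text
[ 0.50827475 -0.26872274  0.20767559] [-0.14368089  0.13922033 -0.37404188] 0.05616201912517201
(array([ 0.5098, -0.2712, -0.0327]), np.float64(0.875))
```

View pics/g8.png

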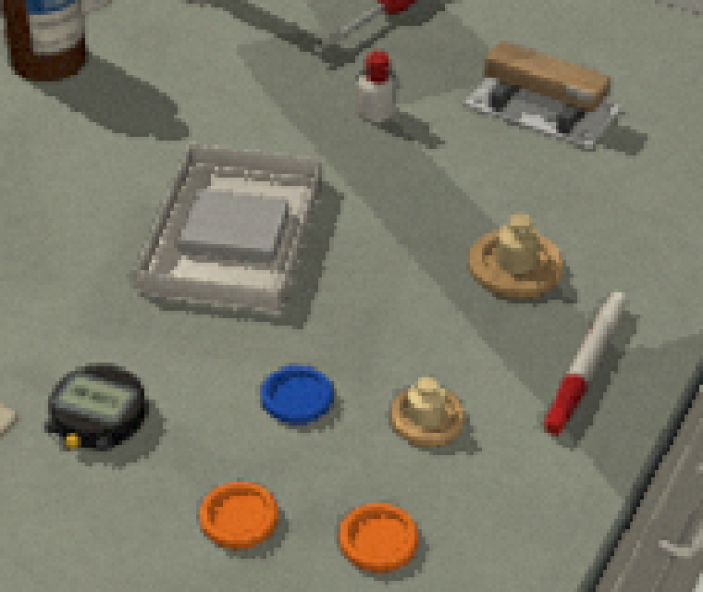

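All four parts are in place: block on the rack at (545,75), plate in the tray (235,225), and the weights upright in their dishes (515,250) and (427,405). The stopwatch and bottle are untouched, so I'll hand in.

```bash
python3 -c "from rig import r; print(r.close_job())"
```

```text
the job is handed in; nothing more can be done
None
```

The stack is apart, and the last picture before I handed the job in showed both weights upright in their own dishes, the plate flat in the tray, the block across both rack bars, and the stopwatch and bottle where they started; the hand-in returned no verdict.

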